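Take the dial padlock off the bench lockbox

TASK

Take the solder reel off the lockbox lid and stand it upright on the bench, midway between the tip-cleaning tin and the flux jar behind it. Then turn the padlock's dial clockwise, click by click, to its last number: the long zero line at the index line by the shackle (not past it, nor back the other way), pull the lock's body to draw the shackle open and slip the lock off the hasp's staple. Finish while still holding the opened lock level, dial up, about 10 cm above the lid over the hasp, with everything else left where it lies.

Things in the scene. Friction and masses are not known exactly. Their poses are not given: they have to be found in the camera images.
- lockbox: Flat grey steel box, 240 mm deep, 320 mm wide, lid top 90 mm above the bench; fixed, its lid stays shut in this job. Origin on the bench under the middle of its front edge (nearer the robot); x runs to its back, y to its left, z up. A hasp comes up over the middle of the front edge; its strap lies flush in the lid top.
- lid_top (a point): Centre of the lid's flat top, 90 mm above the bench; its axes are the box's. Fixed.
- staple (a point): Centre of the hole of the hasp's staple, an upright loop of 5 mm steel bar on the lid, 50 mm behind its front edge. This point is 12 mm, the loop's top 25 mm above the lid. The hole's axis is the box's y; it is 15 mm wide along the box's x (loop 25 mm outside) and 20 mm high from the lid. Axes are the box's. Fixed.
- padlock: Round steel dial padlock, loose, 0.3 to 0.45 kg, lying on its back on the lid, the shackle's short leg through the staple. Case 54 mm across, 24 mm thick, 46 mm high with the dial knob; flat shoulder at y = +24 mm. Origin at the centre of its underside; z up through the dial; +y to the shackle (starts within 0.1 rad of the box's +y). Grip the case by its round sides, across x.
- crown (a point): On the shackle, middle of its crown bar. The shackle is a U of 8 mm bar in the padlock's mid-plane, 12 mm above its underside, legs at the padlock's x = -15 mm (short) and +15 mm (long). This point is at y = 55 mm in the padlock's frame when shut, 75 mm when open. Shut, the short leg's end sits in the case at y = 19 mm; fully open it stands at y = 39 mm. The long leg stays in the case.
- padlock_shackle (a joint): How far the shackle is drawn out of the case, m: 0 shut, 0.020 fully open; about 3 N when unlocked, stays where left; locked, it gives about 2 mm only. To draw it, pull the gripped case along the padlock's -y, the lock lying on the lid: after up to 23 mm of slack the crown catches on the staple and the shackle slides out.
- shackle_gap (a point): Point fixed to the padlock's case at x = -15, y = +31.5, z = +12 mm: middle of the 15 mm gap between shoulder and short leg when the shackle is fully open. After drawing the shackle, move the lock back along its +y until this point is at the staple's centre (within 4 mm along y, 6 mm along x): the lock then lifts straight up off the staple.
- dial_grip (a point): On the padlock's dial axis, 38 mm above its underside: mid-height of the round black knurled knob, 26 mm across, from 28 to 46 mm above the underside, on a 42 mm disc with 20 white marks. Axes are the padlock's. Fingertips may go down to 31 mm above the underside on the knob.
- padlock_dial (a joint): Dial angle in the case, rad: 0 with the long white zero line (also on the knob's top) along the padlock's +y, at the white index line on the rim; grows counter-clockwise from above. Clicks every 0.314 rad (about 0.06 N m each) and stays in its notch. Unlocks within 0.12 of 0. Starts 2 to 4 clicks above 0. The lock may turn 0.2 rad on the lid till the staple stops it: go by this angle.
- reel: Full reel of solder wire standing upright on the lid, 55 mm across, 52 mm high, 0.15 to 0.35 kg; grey flanges, metal winding, smooth sided. Origin at the centre of its underside, z along its axis.
- reel_place (a point): On the bench, midway between the centres of tin and jar, 100 mm behind the tin's centre along the tin's x: where the reel is to stand. With the reel there, 35 to 45 mm stay free towards tin and jar, 60 mm across.
- tin: Open tip-cleaning tin, 75 mm along its x, 110 mm along its y, 40 mm high, dark blue with a brown pad in it. Origin at the centre of its underside; x points away from the robot, to the jar. Leave in place.
- jar: Flux jar with a black lid, 60 mm across, 50 mm high, 200 mm behind the tin. Origin at the centre of its underside. Leave in place.
- solder_sucker: Black desoldering pump lying to the right of tin and jar, about 190 mm long, 23 mm thick, along the tin's x. Bystander.
- cutters: Side cutters with blue handles, 145 mm long, 13 mm thick, lying near the robot. Bystander.
- circuit_board: Small circuit board with parts, 50 by 85 mm, 17 mm high, lying near the robot. Bystander.
- screwdriver: Screwdriver, 170 mm, lying near the robot. Bystander.
- tweezers: Steel tweezers, 130 mm, lying at the back. Bystander.
- parts_tray: Divided parts tray, 110 by 75 mm, 30 mm high, at the back. Bystander.
There are look-alikes about, which are no part of the job. Of the things that look like the reel, the middle-sized one is meant.

How it is judged:
On the way, in this order (a step that is already met when the one before it is completed fails the run):
1. the reel stands upright on the bench midway between tin and jar, let go (horizontal distance between reel and reel_place below 0.018 m and angle between reel's own z axis and vertical below 0.1 rad and height (world z) of reel below 0.006 m and contact force between the fingers and reel below 0.1 N and linear speed of reel below 0.02 m/s), for 0.2 s.
2. the dial stands in its zero notch (value of joint padlock_dial between -0.13 and 0.13 rad), for 0.2 s.
3. the shackle is drawn open (value of joint padlock_shackle above 0.012 m), for 0.1 s.
At the end, for the whole second after the job is handed in: Padlock held still in the gripper, 80 mm or more above the lid, within 120 mm of the staple seen from above, dial up within 0.3 rad, shackle open over 12 mm, clear of the box; the reel free and upright on the bench, within 18 mm of the midpoint of tin and jar (all of step 1 and z of padlock in the frame of lid_top above 0.08 m and horizontal distance between padlock and staple below 0.12 m and angle between padlock's own z axis and vertical below 0.3 rad and value of joint padlock_shackle above 0.012 m and contact force between the fingers and padlock above 2 N and contact force between padlock and lockbox below 0.1 N and linear speed of padlock below 0.05 m/s); the arm keeps its last pose, push and grip.
It fails at once if the dial is wound the wrong way, or more than one click past zero, which spoils the combination (value of joint padlock_dial above 1.75 rad or value of joint padlock_dial below -0.5 rad).
It fails at once if a bystander or a reference thing is shifted by more than 30 mm (distance of any of tin, jar, solder_sucker, cutters, circuit_board, screwdriver, tweezers, parts_tray from where it was at the start of the episode above 0.03 m).
It also fails if it takes over 67 s, if anything falls off the work surface, if the arm or the gripper's body presses on something with over 40 N, if the wrist force passes 120 N, or if a joint passes its speed limit or range.

ROBOT

A 6-joint arm with a two-finger parallel gripper is mounted at the origin on the work surface. World frame = base frame: x ahead of the robot, y to its left, z up, the work surface at z = 0. Lengths are in m, angles in rad, forces in N, time in s.
With the tool pointing down it reaches from about 0.425 to 0.95 m from the base axis. Payload 3.5 kg.
Tool frame: the origin (TCP) lies on the centre line of the jaws, within the pads' length; the fingertips stand 14 mm ahead of it and the grasp point (between the pads) lies 5 mm behind it (tips_ahead is the distance from the TCP to the fingertips, in m); y points along the fingers, z is the direction in which the jaws open and shut, and the axes are right-handed (so a half turn about y gives the same grasp; the last joint's range is limited). The gripper opens to 85 mm and grips with 20 to 120 N. Pads are 22 mm wide; open, the fingers measure 114 mm over their backs; the gripper's body (76 mm by 85 mm) begins 54 mm behind the grasp point. The pads swing forward as they close: fully open they stand 13 mm farther back than shut.
Start: joints at [-1.431, 0.286, 1.577, -0, 1.279, -0.15], TCP at [0.193, -0.647, 0.245] pointing down, gripper open.
Joint ranges: [-2.77, 2.77], [-0.9, 2.22], [0.21, 2.48], [-1.53, 4.67], [0.24, 2.81], [-2.84, 2.84]. Speed limits (rad/s): [2.79, 2.79, 3.14, 3.14, 3.14, 3.14].

INTERFACE

Orientations are given as a unit quaternion [x, y, z, w].
In Python, from plant import get_state, read_camera, sign_off, tips_ahead gives the robot as it stands.
- The arm moves only by the tool send_rows, never from a script. Its argument "plan" is a list of rows, each a list of 2 entries, a list of its own where there are three numbers: the shift along the tool's x, y, z in units of 12 cm (1.0 is 12 cm), then the turn, a rotation vector about the tool's x, y, z in units of 360 degrees (1.0 is 360 degrees). In form: [[[tx, ty, tz], [rx, ry, rz]], ...]. A call has 1 to 12 rows; each row shifts and turns the commanded pose from where the row before left it, along the tool's axes as they then stand; what a row does not reach is not made up. A row lasts 1/10 s, in which the tool goes at most 50 mm and 8.59 degrees, less where a joint would pass 70% of its speed; a pose out of reach is approached as far as the arm can. A call with a number of a shift or a turn outside -1 to 1 is refused whole. A call with a gripper value outside its range is refused whole. "gripper" is the closure, from 0 (fully open) to 1 (shut), set as the call begins (left out, the last holds). The fingers move at their own pace and stop on an object; "grip_force" is the grip in N (left out, the last holds). Time passes only in rows, so rows that do not move let the fingers close. It gives the time, the measured TCP pose, the force and the opening at its end, in the units of the state.
- get_state(): the state, without advancing time (a new reading comes with each control period).
- read_camera(name): name is "scene" or "top" or "wrist"; returns a dict with "img" (384x512x3 uint8, blue, green, red), "fx", "fy", "cx", "cy" (pixels), "world_from_camera" (4x4, takes a point from camera to world coordinates); the wrist camera has in their place "mount" (4x4, takes a point from camera to tool coordinates, whose origin is the TCP and whose axes are the tool frame's). Camera axes: x right, y down, z forward; pixel columns grow to the right and rows downward; lengths in m; the calibration is good to about 2 mm. A picture is of the moment at which its call begins: read the wrist's pose just before it. There is no depth.
- sign_off(): hands the job in, once; it reports no verdict.
The state is a dict: "time": time; "qpos": joint angles; "dq": joint speeds; "joint_efforts": joint torques, N m; "eef_pos": TCP position; "tcp_rot": TCP orientation; "contact_force": force on the tool from outside, world axes, zero at the start; "wrist_torque": the same for the moment, N m; "opening": opening from 0.0 (shut) to 1.0 (fully open).
Only numpy, scipy, OpenCV 4.12 (cv2) and the standard library are available. Lean on these libraries where they do the work, as an engineer would, in place of code of your own. Each camera call takes 0.05 s, during which the arm holds its last target. There are 200 camera calls.

## Working session

There is one attempt and no reset: what is moved stays moved. The work goes in short steps, Python scripts to look and compute and a tool call to move; the robot and the scene stay as the last step left them, time stands still between calls to the robot, and variables do not carry over. Pictures are saved under pics/ and viewed, about 8 in all and at most 12, crops included, and the job is handed in when it is done.

Besides the shell and the picture viewer there is one more tool, called after "Emit:" in YAML: its name, and indented under it one key for each argument. send_rows: Moves the arm, as the interface text tells. Its arguments: {"type":"object","properties":{"plan":{"type":"array"},"gripper":{"type":"number"},"grip_force":{"type":"number"}},"required":["plan"]}

```bash
ls; mkdir -p pics; cat > h.py <<'E'
import numpy as np, cv2
from scipy.spatial.transform import Rotation as R
from plant import get_state, read_camera, sign_off, tips_ahead
def T():
    s=get_state(); M=np.eye(4); M[:3,:3]=R.from_quat(s["tcp_rot"]).as_matrix(); M[:3,3]=s["eef_pos"]; return M
def cam(n):
    M=T(); c=read_camera(n)
    c["W"]=M@np.array(c["mount"]) if n=="wrist" else np.array(c["world_from_camera"]); return c
def ray(c,u,v):
    d=c["W"][:3,:3]@np.array([(u-c["cx"])/c["fx"],(v-c["cy"])/c["fy"],1]); return c["W"][:3,3],d/np.linalg.norm(d)
def onz(c,u,v,z):
    o,d=ray(c,u,v); return o+d*(z-o[2])/d[2]
def proj(c,p):
    q=np.linalg.inv(c["W"])@np.append(p,1); return np.array([c["fx"]*q[0]/q[2]+c["cx"],c["fy"]*q[1]/q[2]+c["cy"]])
def two(c1,p1,c2,p2):
    o1,d1=ray(c1,*p1);o2,d2=ray(c2,*p2)
    t=np.linalg.lstsq(np.c_[d1,-d2],o2-o1,rcond=None)[0]
    a,b=o1+t[0]*d1,o2+t[1]*d2; return (a+b)/2,np.linalg.norm(a-b)
E
python3 - <<'E'
from h import *
import pickle
s=get_state(); print(s)
print(tips_ahead)
cs={}
for n in("top","scene","wrist"):
    c=cs[n]=cam(n); print(n,c["fx"],c["cx"],c["cy"],np.round(c["W"],3).tolist())
    cv2.imwrite(f"pics/{n}0.png",c["img"])
pickle.dump(cs,open("c0.pkl","wb"))
cv2.imwrite("pics/a.png",cv2.resize(cs["top"]["img"],(800,600),interpolation=cv2.INTER_CUBIC))
cv2.imwrite("pics/b.png",cv2.resize(cs["scene"]["img"],(800,600),interpolation=cv2.INTER_CUBIC))
E
```

```text
pics
{'time': 0.0, 'qpos': array([-1.43099121e+00,  2.87193344e-01,  1.57815180e+00, -3.40883975e-06,
        1.27860349e+00, -1.50023651e-01]), 'dq': array([-0.00076957, -0.00154697, -0.00087556, -0.00089864,  0.0015599 ,
        0.00015686]), 'joint_efforts': array([ 6.33686886e-04, -4.05981088e+01, -2.92625159e+01, -8.54804603e-05,
        5.92424491e-03,  1.11855289e-05]), 'eef_pos': array([ 0.19283267, -0.64622835,  0.24394233]), 'tcp_rot': array([-0.10210884,  0.70052751, -0.69886159,  0.10211505]), 'contact_force': array([ 0.44540154,  0.10776973, -0.53355771]), 'wrist_torque': array([-0.06786996, -0.04815233,  0.01043834]), 'opening': 1.0008854778616543}
0.014
top 477.03727081959227 255.14473358060948 199.0768361156035 [[0.01, -0.985, 0.175, 0.305], [-1.0, -0.009, 0.007, -0.063], [-0.005, -0.175, -0.985, 1.388], [0.0, 0.0, 0.0, 1.0]]
scene 376.78648270800267 253.52815190448374 188.28982800974998 [[0.068, 0.642, -0.763, 1.271], [0.998, -0.041, 0.055, -0.101], [0.004, -0.765, -0.644, 0.733], [0.0, 0.0, 0.0, 1.0]]
wrist 310.2830980823568 257.82809024779004 192.74859072398633 [[0.287, -0.923, -0.257, 0.258], [-0.958, -0.277, -0.075, -0.629], [-0.003, 0.268, -0.963, 0.372], [0.0, 0.0, 0.0, 1.0]]
```

View pics/a.png

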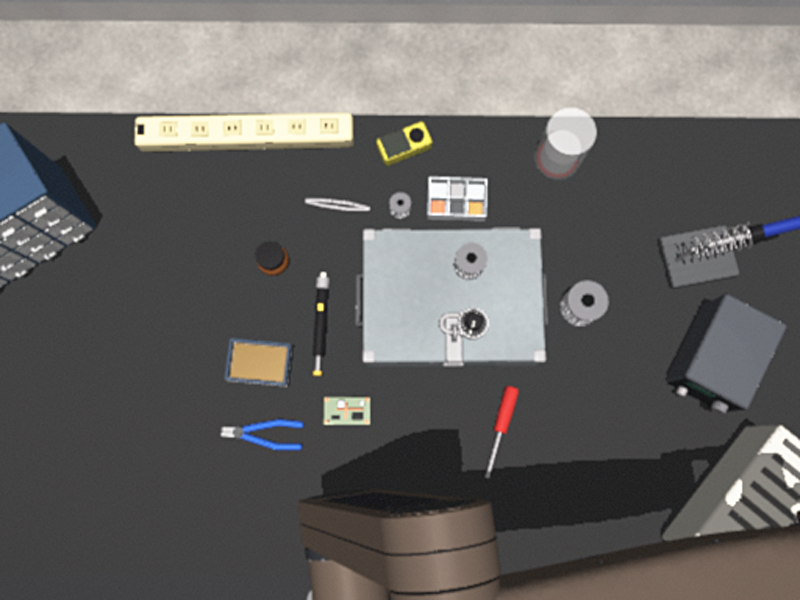

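View pics/b.png

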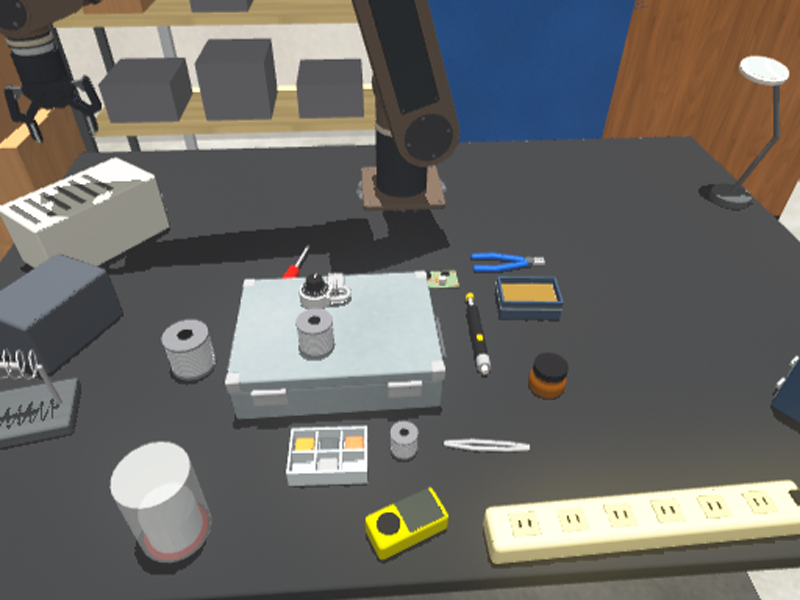

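Top view (in 800×600 px) shows three things that look like the reel: on the lid at (470,260), a larger one on the bench at (585,302) and a small one at (400,205). The one on the lid is the middle-sized one. Tin is at (259,362), jar at (270,257), padlock knob at (474,321) and staple at about (452,325).

```bash
python3 - <<'E'
from h import *
import pickle
cs=pickle.load(open("c0.pkl","rb")); k=1/1.5625
t,s=cs["top"],cs["scene"]
P=dict(reel=((471,258),(314,321)),knob=((474,319),(315,279)),big=((588,300),(187,334)),small=((400,202),(403,430)),jar=((270,254),(549,364)),tin=((260,362),(529,293)))
for n,(a,b) in P.items():
    p,e=two(t,np.array(a)*k,s,np.array(b)*k); print(n,p.round(3),round(e,4))
# tin pad masks & jar orange
for n,c in(("top",t),("scene",s)):
    hsv=cv2.cvtColor(c["img"],cv2.COLOR_BGR2HSV)
    m=cv2.inRange(hsv,(8,90,90),(25,255,255)); k_,l,st,ce=cv2.connectedComponentsWithStats(m)
    print(n,[(st[i,4],ce[i].round(1).tolist()) for i in range(1,k_) if st[i,4]>30])
# lid corners from top, z=.09
for uv in((363,229),(541,229),(363,361),(546,361)): print(uv,onz(t,uv[0]*k,uv[1]*k,.09).round(3))
print(R.from_quat(get_state()["tcp_rot"]).as_matrix().round(3)); print(np.array(cs["wrist"]["mount"]).round(3))
a=cv2.resize(t["img"][140:240,225:355],None,fx=4.5,fy=4.5,interpolation=cv2.INTER_CUBIC)
cv2.imwrite("pics/c.png",a)
E
```

```text
reel [ 0.62  -0.177  0.138] 0.0006
knob [ 0.514 -0.181  0.134] 0.0026
big [ 0.561 -0.392  0.068] 0.0041
small [ 0.752 -0.054  0.04 ] 0.0002
jar [0.647 0.186 0.049] 0.0004
tin [0.449 0.203 0.029] 0.0056
top [(np.int32(65), [279.7, 131.5]), (np.int32(70), [304.0, 132.6]), (np.int32(71), [176.1, 170.5]), (np.int32(721), [165.0, 231.6])]
scene [(np.int32(2478), [132.3, 8.1]), (np.int32(11434), [456.9, 54.6]), (np.int32(2611), [20.7, 90.4]), (np.int32(1942), [154.5, 76.5]), (np.int32(70), [14.9, 66.1]), (np.int32(133), [2.5, 153.4]), (np.int32(368), [337.5, 186.9]), (np.int32(231), [349.2, 247.2]), (np.int32(94), [226.5, 282.6]), (np.int32(87), [194.8, 283.5])]
(363, 229) [0.685 0.012 0.09 ]
(541, 229) [ 0.687 -0.309  0.09 ]
(363, 361) [0.445 0.008 0.09 ]
(546, 361) [ 0.448 -0.312  0.09 ]
[[-0.958 -0.     0.286]
 [-0.286  0.002 -0.958]
 [-0.    -1.    -0.002]]
[[-0.001  0.963  0.268 -0.067]
 [ 0.    -0.268  0.963 -0.128]
 [ 1.     0.001 -0.     0.002]
 [ 0.     0.     0.     1.   ]]
```

View pics/c.png

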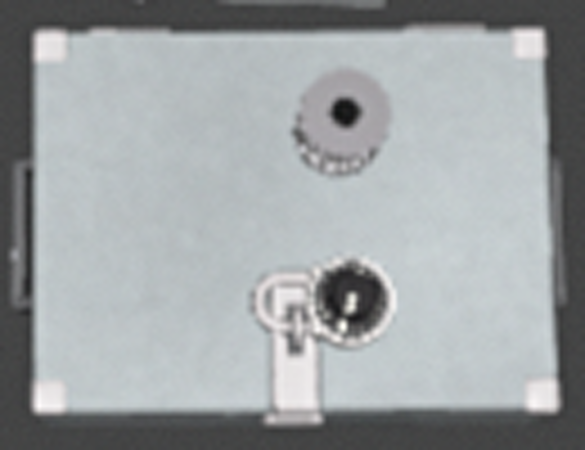

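The crop shows the reel's hole at about (345,112), the lock's dial at (350,298) and the staple at (295,325). Measured tops are 138 mm for the reel (expected 142), 68 mm for the big lookalike and 40 mm for the small one, so the choice holds. Moving above the lid.

Emit:
send_rows:
  plan:
    - [[0, -0.4, 0], [0, 0, 0]]
    - [[-0.32, -0.1, -0.22], [0, 0, 0]]
    - [[-0.32, 0, -0.22], [0, 0, 0]]
    - [[-0.32, 0, -0.22], [0, 0, 0]]
    - [[-0.32, 0, -0.22], [0, 0, 0]]
    - [[-0.32, 0, -0.22], [0, 0, 0]]
    - [[-0.32, 0, -0.22], [0, 0, 0]]
    - [[-0.32, 0, -0.22], [0, 0, 0]]
    - [[-0.32, 0, -0.22], [0, 0, 0]]
    - [[-0.32, 0, -0.22], [0, 0, 0]]
    - [[-0.32, 0, -0.22], [0, 0, 0]]
    - [[-0.32, 0, -0.22], [0, 0, 0]]
  gripper: 0

```text
time: 1.35
eef_pos: [0.5155, -0.246, 0.3051]
tcp_rot: [-0.102, 0.7, -0.7, 0.102]
contact_force: [0.5, -0.2, -0.3]
opening: 1.004
```

Emit:
send_rows:
  plan:
    - [[-0.32, 0, -0.22], [0, 0, 0]]
    - [[-0.32, 0, -0.22], [0, 0, 0]]
    - [[0, 0, 0], [0, 0.0231, 0]]
    - [[0, 0, 0], [0, 0.0231, 0]]
    - [[0, 0, 0], [0, 0, 0]]
    - [[0, 0, 0], [0, 0, 0]]

```text
time: 1.95
eef_pos: [0.5731, -0.1753, 0.305]
tcp_rot: [-0.001, 0.707, -0.707, 0.001]
contact_force: [0.1, 0.2, -1.0]
opening: 0.998
```

```bash
python3 - <<'E'
from h import *
import pickle
c=cam("wrist"); pickle.dump(c,open("c1.pkl","wb")); M=T(); print(M.round(3),get_state()["qpos"].round(2))
cv2.imwrite("pics/d.png",cv2.resize(c["img"],(800,600),interpolation=cv2.INTER_CUBIC))
for n,p in dict(reel=(.62,-.177,.142),knob=(.514,-.181,.136),staple=(.4965,-.151,.115)).items(): print(n,(proj(c,np.array(p))*1.5625).round())
E
```

```text
[[-1.    -0.     0.002  0.573]
 [-0.002  0.    -1.    -0.175]
 [ 0.    -1.    -0.     0.305]
 [ 0.     0.     0.     1.   ]] [-0.47  0.08  1.7   0.    1.36  1.1 ]
reel [403. 203.]
knob [408. 366.]
staple [366. 377.]
```

View pics/d.png

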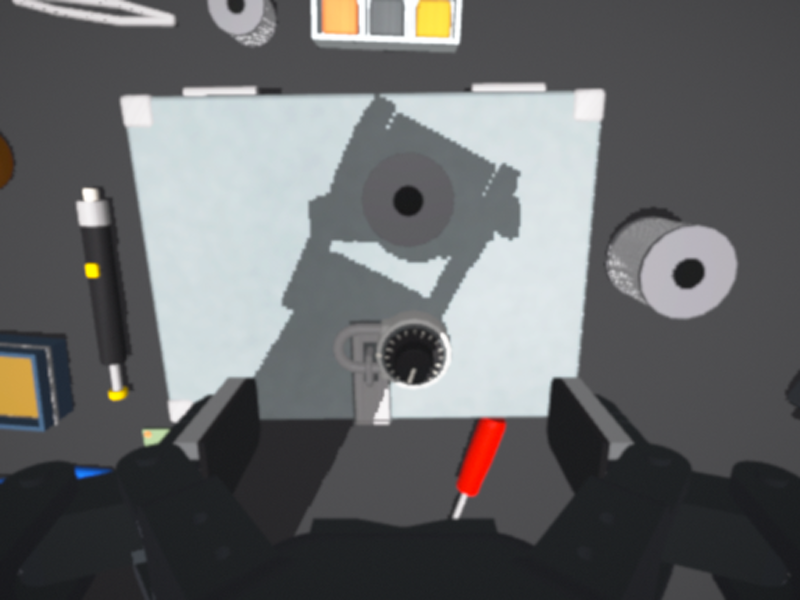

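Wrist view: reel hole is at (408,200), knob top at about (414,351) and staple loop at about (371,362), with the shackle to the left (+y). The dial's long line points down to about (409,380), some 4 clicks counter-clockwise of +y.

```bash
python3 - <<'E'
from h import *
import pickle
c=pickle.load(open("c1.pkl","rb")); t=pickle.load(open("c0.pkl","rb"))["top"]; k=.64
print("reel",onz(c,408*k,200*k,.142),two(c,(408*k,200*k),t,(301.3,164.8)))
print("knob",onz(c,414*k,351*k,.136)); print("staple top",onz(c,371*k,362*k,.115))
for p in((136,110),(590,104)): print(onz(c,p[0]*k,p[1]*k,.09))
g=cv2.cvtColor(c["img"],cv2.COLOR_BGR2GRAY)
m=(g<35).astype(np.uint8)
n,l,st,ce=cv2.connectedComponentsWithStats(m[100:160,225:300])
print([(st[i].tolist(),(ce[i]+[225,100]).round(1)) for i in range(1,n) if st[i,4]>40])
cv2.imwrite("pics/e.png",cv2.resize(c["img"][195:260,205:300],None,fx=8,fy=8,interpolation=cv2.INTER_CUBIC))
E
```

```text
reel [ 0.62178455 -0.18010267  0.142     ] (array([ 0.6216314 , -0.1789045 ,  0.13480243]), np.float64(0.0026204693100869486))
knob [ 0.52455468 -0.18472839  0.136     ]
staple top [ 0.50788599 -0.15504153  0.115     ]
[ 6.75987712e-01 -4.41669554e-04  9.00000000e-02]
[ 0.68079628 -0.30004678  0.09      ]
[([28, 20, 17, 17, 229], array([260.9, 128.2]))]
```

View pics/e.png

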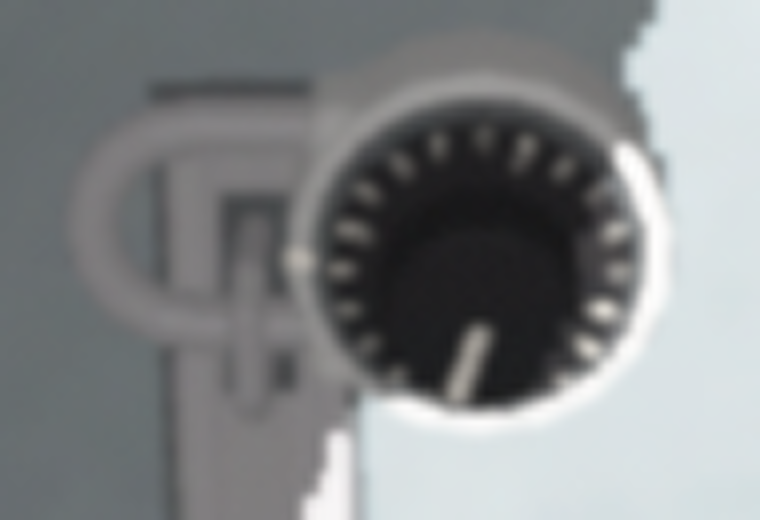

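The crop gives the knob-top centre at about (482,311) and the line end at (455,395), so about 72° (4 clicks). The corrected knob position agrees with the two-view (0.514,-0.181). Now grasping the reel at (0.6215,-0.179).

Emit:
send_rows:
  plan:
    - [[-0.4, 0, 0.03], [0, 0, 0]]
    - [[0, 0.4, 0], [0, 0, 0]]
    - [[0, 0.4, 0], [0, 0, 0]]
    - [[0, 0.4, 0], [0, 0, 0]]
    - [[0, 0.25, 0], [0, 0, 0]]
    - [[0, 0.1, 0], [0, 0, 0]]
    - [[0, 0, 0], [0, 0, 0]]

```text
time: 2.7
eef_pos: [0.62, -0.1788, 0.1173]
tcp_rot: [-0.001, 0.708, -0.707, -0.001]
contact_force: [-0.1, 0.5, -0.2]
opening: 0.999
```

Emit:
send_rows:
  plan:
    - [[0, 0, 0], [0, 0, 0]]
    - [[0, 0, 0], [0, 0, 0]]
    - [[0, 0, 0], [0, 0, 0]]
    - [[0, 0, 0], [0, 0, 0]]
    - [[0, 0, 0], [0, 0, 0]]
    - [[0, 0, 0], [0, 0, 0]]
    - [[0, 0, 0], [0, 0, 0]]
    - [[0, 0, 0], [0, 0, 0]]
  gripper: 1
  grip_force: 60

```text
time: 3.5
eef_pos: [0.6232, -0.1798, 0.1229]
tcp_rot: [-0.002, -0.706, 0.708, -0.002]
contact_force: [0.5, 1.0, 5.8]
opening: 0.629
```

Emit:
send_rows:
  plan:
    - [[0, -0.2, 0], [0, 0, 0]]
    - [[0, -0.35, 0], [0, 0, 0]]
    - [[0, -0.35, 0], [0, 0, 0]]
    - [[0.08, 0, -0.3], [0, 0, 0]]
    - [[0.08, 0, -0.38], [0, 0, 0]]
    - [[0.08, 0, -0.38], [0, 0, 0]]
    - [[0.08, 0, -0.38], [0, 0, 0]]
    - [[0.08, 0, -0.38], [0, 0, 0]]
    - [[0.08, 0, -0.38], [0, 0, 0]]
    - [[0.08, 0, -0.38], [0, 0, 0]]
    - [[0.04, 0, -0.3], [0, 0, 0]]
    - [[0, 0, -0.24], [0, 0, 0]]

```text
time: 4.7
eef_pos: [0.548, 0.1978, 0.2273]
tcp_rot: [-0.001, 0.707, -0.707, 0.0]
contact_force: [-0.2, -0.3, -2.9]
opening: 0.626
```

Emit:
send_rows:
  plan:
    - [[0, 0, 0], [0, 0, 0]]
    - [[0, 0, 0], [0, 0, 0]]

```text
time: 4.9
eef_pos: [0.549, 0.1958, 0.2272]
tcp_rot: [0.001, -0.707, 0.707, -0.0]
contact_force: [0.8, 0.1, -1.9]
opening: 0.624
```

```bash
python3 - <<'E'
from h import *
import pickle
cs=pickle.load(open("c0.pkl","rb"))
print("pad 2view",two(cs["top"],(165,231.6),cs["scene"],(337.5,186.9)))
c=cam("wrist"); pickle.dump(c,open("c2.pkl","wb")); print(T()[:3,3],get_state()["qpos"].round(2),get_state()["contact_force"])
cv2.imwrite("pics/f.png",cv2.resize(c["img"],(800,600),interpolation=cv2.INTER_CUBIC))
hsv=cv2.cvtColor(c["img"],cv2.COLOR_BGR2HSV)
m=cv2.inRange(hsv,(8,90,60),(25,255,255)); n,l,st,ce=cv2.connectedComponentsWithStats(m)
for i in range(1,n):
    if st[i,4]>100: print(st[i],ce[i].round(1),onz(c,*ce[i],.03).round(3))
E
```

```text
pad 2view (array([0.44836225, 0.202979  , 0.03122294]), np.float64(0.0011526064450210344))
[0.5491942  0.19512768 0.22717518] [ 0.17  0.1   1.83 -0.    1.22  1.74] [-0.28952835  0.25601773 -1.80058953]
[237  67  58  40 390] [262.1  95.2] [0.628 0.19  0.03 ]
```

View pics/f.png

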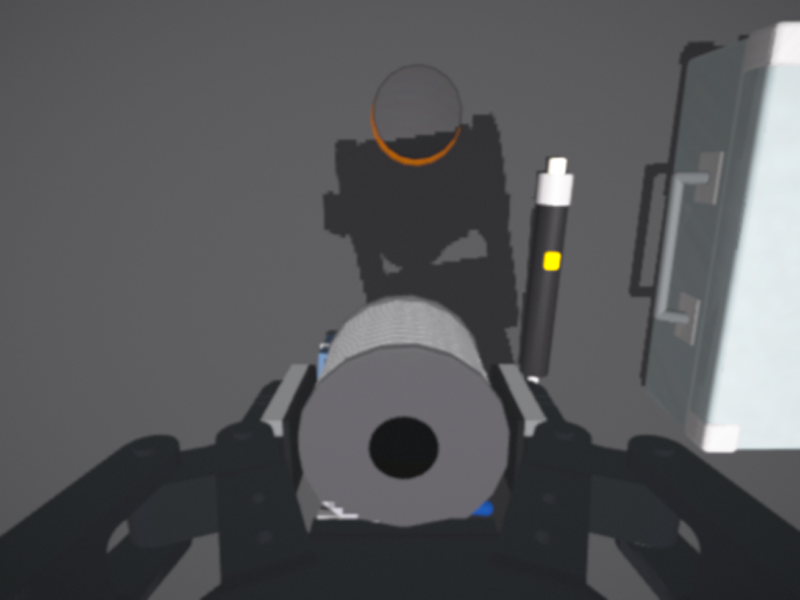

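The reel is held upright with its hole at (404,447). The jar lid is at (417,108), and the sucker at (550,270) is clear of the right finger. Checking the reel's offset in the grip and the jar.

```bash
python3 - <<'E'
from h import *
import pickle
c=pickle.load(open("c2.pkl","rb"));k=.64
print("reel",onz(c,404*k,447*k,.246),"jar",onz(c,417*k,108*k,.05))
E
```

```text
reel [0.54826225 0.19344553 0.246     ] jar [0.64982131 0.18566225 0.05      ]
```

Emit:
send_rows:
  plan:
    - [[0, 0.3, 0], [0, 0, 0]]
    - [[0, 0.4, 0], [0, 0, 0]]
    - [[0, 0.4, 0], [0, 0, 0]]
    - [[0, 0.25, 0], [0, 0, 0]]
    - [[0, 0.12, 0], [0, 0, 0]]
    - [[0, 0.06, 0], [0, 0, 0]]
    - [[0, 0.04, 0], [0, 0, 0]]
    - [[0, 0.02, 0], [0, 0, 0]]
    - [[0, 0, 0], [0, 0, 0]]
    - [[0, 0, 0], [0, 0, 0]]

```text
time: 5.95
eef_pos: [0.5503, 0.1957, 0.0379]
tcp_rot: [0.001, 0.707, -0.707, 0.001]
contact_force: [1.3, 0.3, -2.1]
opening: 0.624
```

Emit:
send_rows:
  plan:
    - [[0, 0.02, 0], [0, 0, 0]]
    - [[0, 0.02, 0], [0, 0, 0]]
    - [[0, 0, 0], [0, 0, 0]]

```text
time: 6.25
eef_pos: [0.5499, 0.1957, 0.033]
tcp_rot: [0.0, 0.707, -0.707, 0.0]
contact_force: [-2.2, 0.0, 3.8]
opening: 0.627
```

Emit:
send_rows:
  plan:
    - [[0, 0, 0], [0, 0, 0]]
    - [[0, 0, 0], [0, 0, 0]]
    - [[0, 0, 0], [0, 0, 0]]
    - [[0, 0, 0], [0, 0, 0]]
    - [[0, 0, 0], [0, 0, 0]]
    - [[0, -0.2, 0], [0, 0, 0]]
    - [[0, -0.35, 0], [0, 0, 0]]
    - [[0, -0.4, 0], [0, 0, 0]]
    - [[0, -0.4, 0], [0, 0, 0]]
    - [[0, -0.3, 0], [0, 0, 0]]
    - [[0, -0.3, 0], [0, 0, 0]]
    - [[0, 0, 0], [0, 0, 0]]
  gripper: 0

```text
time: 7.45
eef_pos: [0.5523, 0.1961, 0.2732]
tcp_rot: [0.005, 0.708, -0.706, 0.004]
contact_force: [-0.2, -0.7, 0.8]
opening: 0.998
```

```bash
python3 - <<'E'
from h import *
import pickle
c=cam("wrist"); t=cam("top"); pickle.dump((c,t),open("c3.pkl","wb")); print(T()[:3,3])
g=cv2.cvtColor(c["img"],cv2.COLOR_BGR2GRAY)
# reel hole: small dark blob near projection of hole centre
u=proj(c,np.array([.549,.1945,.052])); print(u)
x,y=u.astype(int); m=(g[y-30:y+30,x-30:x+30]<45).astype(np.uint8)
n,l,st,ce=cv2.connectedComponentsWithStats(m)
for i in range(1,n):
    if st[i,4]>20: print(st[i],onz(c,*(ce[i]+[x-30,y-30]),.052).round(4))
cv2.imwrite("pics/g.png",c["img"])
E
```

```text
[0.54975115 0.19556609 0.26680637]
[257.88591268 173.34164893]
```

View pics/g.png

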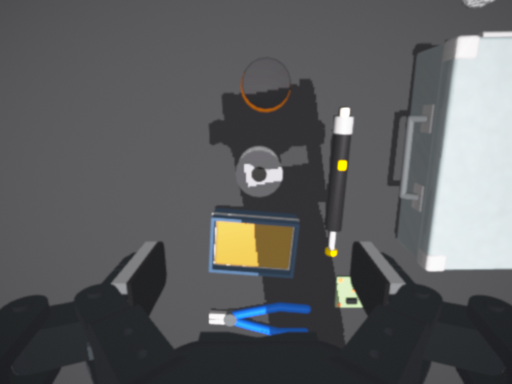

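The reel stands upright with its hole at (259,173), between the tin (254,245) and the jar (266,85), and it agrees with the predicted pixel of the midpoint. Now the lock.

Emit:
send_rows:
  plan:
    - [[0.04, 0, 0.38], [0, 0, 0]]
    - [[0.04, 0, 0.38], [0, 0, 0]]
    - [[0.04, 0, 0.39], [0, 0, 0]]
    - [[0.04, 0, 0.39], [0, 0, 0]]
    - [[0.04, 0, 0.39], [0, 0, 0]]
    - [[0.04, 0, 0.39], [0, 0, 0]]
    - [[0.04, 0, 0.39], [0, 0, 0]]
    - [[0.02, 0.2, 0.34], [0, 0, 0]]
    - [[0, 0.2, 0], [0, 0, 0]]
    - [[0, 0, 0], [0, -0.022, 0]]
    - [[0, 0, 0], [0, -0.022, 0]]
    - [[0, 0, 0], [0, -0.022, 0]]

```text
time: 8.75
eef_pos: [0.5118, -0.17, 0.2145]
tcp_rot: [-0.149, 0.693, -0.69, 0.146]
contact_force: [0.2, 0.6, -0.1]
opening: 1.0
```

Emit:
send_rows:
  plan:
    - [[0, 0, 0], [0, -0.023, 0]]
    - [[0, 0, 0], [0, -0.023, 0]]
    - [[0, 0, 0], [0, -0.023, 0]]
    - [[0, 0, 0], [0, -0.023, 0]]
    - [[0, 0, 0], [0, -0.023, 0]]
    - [[0, 0, 0], [0, -0.023, 0]]
    - [[0, 0, 0], [0, -0.023, 0]]
    - [[0, 0, 0], [0, -0.023, 0]]
    - [[0, 0, 0], [0, 0, 0]]
    - [[0, 0, 0], [0, 0, 0]]

```text
time: 9.75
eef_pos: [0.5125, -0.1701, 0.216]
tcp_rot: [-0.499, 0.502, -0.5, 0.499]
contact_force: [0.1, -0.2, -0.2]
opening: 1.0
```

```bash
python3 - <<'E'
from h import *
import pickle
c=cam("wrist"); pickle.dump(c,open("c4.pkl","wb")); print(T().round(4),get_state()["qpos"].round(2))
for n,p in dict(knob=(.514,-.181,.136),staple=(.4965,-.151,.115)).items(): print(n,proj(c,np.array(p)).round())
cv2.imwrite("pics/w4.png",c["img"])
cv2.imwrite("pics/i.png",cv2.resize(c["img"][80:305,130:400],None,fx=2.6,fy=2.6,interpolation=cv2.INTER_CUBIC))
E
```

```text
[[-0.0031 -0.0021  1.      0.5126]
 [-1.      0.0012 -0.0031 -0.1702]
 [-0.0011 -1.     -0.0021  0.2164]
 [ 0.      0.      0.      1.    ]] [-0.51  0.02  1.93 -0.    1.19 -0.51]
knob [260. 219.]
staple [237. 171.]
```

View pics/i.png

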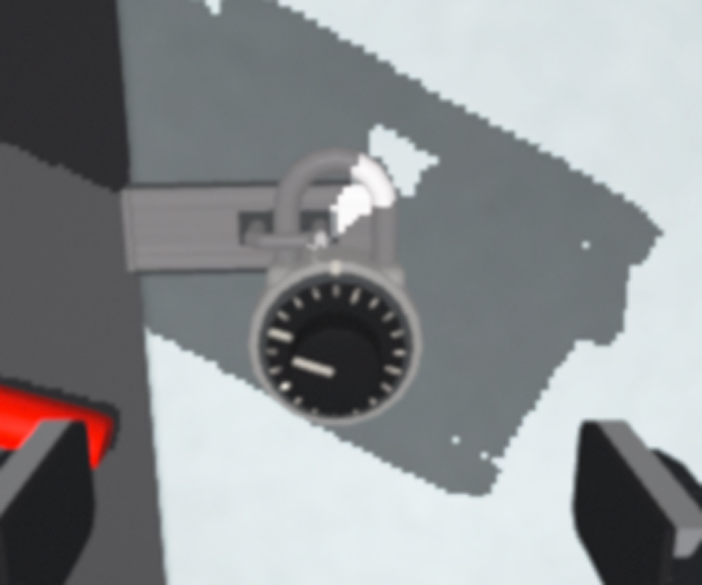

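The crop shows the knob-top centre at about (337,372) and its line ending at (293,362), about 73° counter-clockwise of the index at (335,267), so 4 clicks. The staple's top is at (285,238), and lock yaw is near 0.

```bash
python3 - <<'E'
from h import *
import pickle
c=pickle.load(open("c4.pkl","rb"))
q=lambda x,y,z: onz(c,130+x/2.6,80+y/2.6,z).round(4)
print("knob",q(337,372,.136),"rim",q(335,345,.114),"index",q(335,267,.115),"staple top",q(285,238,.115),"crown",q(335,158,.104))
c1=pickle.load(open("c1.pkl","rb"))
print(two(c,(130+337/2.6,80+372/2.6),c1,(205+482/8,195+311/8)))
E
```

```text
knob [ 0.5136 -0.1842  0.136 ] rim [ 0.5131 -0.184   0.114 ] index [ 0.5131 -0.1597  0.115 ] staple top [ 0.4987 -0.151   0.115 ] crown [ 0.5132 -0.1293  0.104 ]
(array([ 0.5135702 , -0.1851057 ,  0.13391165]), np.float64(0.00021099332904564344))
```

Emit:
send_rows:
  plan:
    - [[0.12, 0, 0.01], [0, -0.022, 0]]
    - [[0, 0, 0], [0, -0.022, 0]]
    - [[0, 0, 0], [0, -0.022, 0]]
    - [[0, 0, 0], [0, -0.022, 0]]
    - [[0, 0, 0], [0, -0.022, 0]]
    - [[0, 0.3, 0], [0, 0, 0]]
    - [[0, 0.2, 0], [0, 0, 0]]
    - [[0, 0.1, 0], [0, 0, 0]]
    - [[0, 0.05, 0], [0, 0, 0]]
    - [[0, 0, 0], [0, 0, 0]]
    - [[0, 0, 0], [0, 0, 0]]

```text
time: 10.9
eef_pos: [0.5152, -0.1853, 0.141]
tcp_rot: [0.64, -0.301, 0.302, -0.64]
contact_force: [0.4, 0.8, 0.2]
opening: 1.003
```

Emit:
send_rows:
  plan:
    - [[0, 0.03, 0], [0, 0, 0]]
    - [[0, 0, 0], [0, 0, 0]]
    - [[0, 0, 0], [0, 0, 0]]
    - [[0, 0, 0], [0, 0, 0]]
    - [[0, 0, 0], [0, 0, 0]]
    - [[0, 0, 0], [0, 0, 0]]
    - [[0, 0, 0], [0, 0, 0]]
    - [[0, 0, 0], [0, 0, 0]]
    - [[0, 0, 0], [0, 0, 0]]
    - [[0, 0, 0], [0, 0, 0]]
    - [[0, 0, 0], [0, 0, 0]]
  gripper: 1
  grip_force: 40

```text
time: 12.0
eef_pos: [0.5147, -0.185, 0.1366]
tcp_rot: [-0.64, 0.301, -0.301, 0.64]
contact_force: [-1.4, 1.3, 4.8]
opening: 0.284
```

```bash
python3 - <<'E'
from h import *
s=get_state(); print(s["opening"]*85,s["eef_pos"],s["contact_force"],s["wrist_torque"],s["qpos"].round(3))
E
```

```text
24.11020693870355 [ 0.51468353 -0.18496527  0.13663272] [-1.36716369  1.31266469  4.76463732] [0.13226543 0.1145575  0.04078535] [-0.531  0.123  1.98   0.     1.038 -1.221]
```

Emit:
send_rows:
  plan:
    - [[0, 0, 0], [0, 0.02, 0]]
    - [[0, 0, 0], [0, 0.02, 0]]
    - [[0, 0, 0], [0, 0.02, 0]]
    - [[0, 0, 0], [0, 0.02, 0]]
    - [[0, 0, 0], [0, 0.02, 0]]
    - [[0, 0, 0], [0, 0.02, 0]]
    - [[0, 0, 0], [0, 0.02, 0]]
    - [[0, 0, 0], [0, 0.02, 0]]
    - [[0, 0, 0], [0, 0.02, 0]]
    - [[0, 0, 0], [0, 0.02, 0]]
    - [[0, 0, 0], [0, 0, 0]]
    - [[0, 0, 0], [0, 0, 0]]

```text
time: 13.2
eef_pos: [0.5137, -0.1852, 0.1366]
tcp_rot: [-0.341, 0.62, -0.619, 0.34]
contact_force: [-4.0, -0.3, 6.8]
opening: 0.283
```

```bash
python3 - <<'E'
from h import *
import pickle
c=cam("wrist"); pickle.dump(c,open("c5.pkl","wb")); s=get_state(); print(s["opening"]*85,s["eef_pos"],s["contact_force"],s["wrist_torque"],s["qpos"].round(3))
cv2.imwrite("pics/w5.png",c["img"])
cv2.imwrite("pics/j.png",cv2.resize(c["img"][100:300,125:395],None,fx=2.9,fy=2.9,interpolation=cv2.INTER_CUBIC))
E
```

```text
24.16938003112192 [ 0.51364735 -0.18523193  0.13655994] [-4.32084223  0.226667    7.44517218] [-0.03330397  0.74407168 -0.00746126] [-0.531  0.123  1.98  -0.002  1.041  0.035]
```

View pics/j.png

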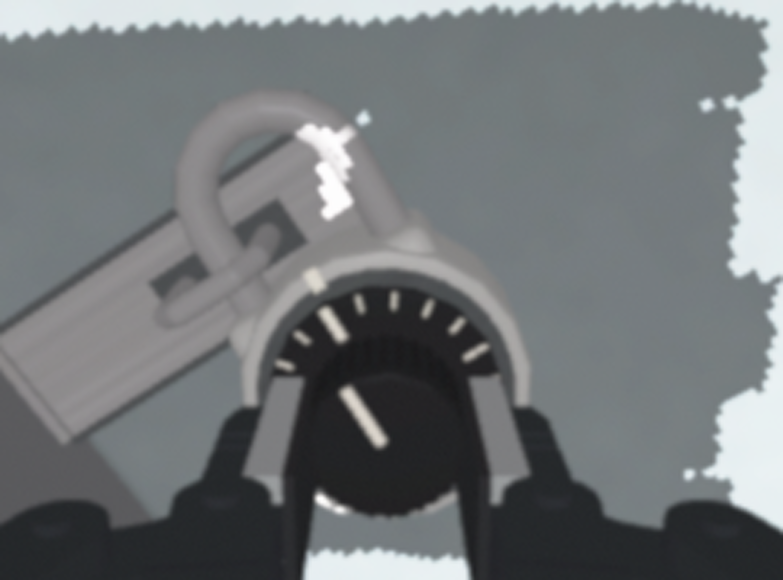

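The zero line is at (332,325), next to the index at (316,280). Checking the angle by ray casting.

```bash
python3 - <<'E'
from h import *
import pickle
c=pickle.load(open("c5.pkl","rb"))
q=lambda x,y,z: onz(c,125+x/2.9,100+y/2.9,z)
C=q(385,445,.136); print(C)
def ang(p): d=p-C; return np.degrees(np.arctan2(-d[0],d[1])).round(1), (np.hypot(*d[:2])*1e3).round(1)
for n,x,y,z in(("index",316,280,.115),("zero disc",332,325,.117),("knob line end",344,390,.136),("m-1",361,303,.117),("m+1",302,338,.117),("m-2",394,300,.117)): print(n,ang(q(x,y,z)))
E
```

```text
[ 0.51576509 -0.18414074  0.136     ]
index (np.float64(-2.3), np.float64(23.9))
zero disc (np.float64(2.5), np.float64(16.1))
knob line end (np.float64(1.8), np.float64(11.2))
m-1 (np.float64(-18.7), np.float64(17.7))
m+1 (np.float64(20.8), np.float64(18.0))
m-2 (np.float64(-37.2), np.float64(17.8))
```

The dial reads about 3–5° from the index, within its zero notch. Releasing, aligning with the case and gripping it.

Emit:
send_rows:
  plan:
    - [[0, 0, 0], [0, 0, 0]]
    - [[0, 0, 0], [0, 0, 0]]
    - [[0, 0, 0], [0, 0, 0]]
    - [[0, 0, 0], [0, 0, 0]]
    - [[0, 0, 0], [0, 0, 0]]
    - [[0, 0, 0], [0, 0, 0]]
    - [[0, 0, 0], [0, -0.02, 0]]
    - [[0, 0, 0], [0, -0.02, 0]]
    - [[0, 0, 0], [0, -0.02, 0]]
    - [[0, 0, 0], [0, -0.02, 0]]
    - [[0, 0, 0], [0, 0, 0]]
  gripper: 0

```text
time: 14.35
eef_pos: [0.5144, -0.1849, 0.1361]
tcp_rot: [0.484, -0.516, 0.516, -0.484]
contact_force: [0.0, 0.3, 0.3]
opening: 1.002
```

```bash
python3 - <<'E'
from h import *
import pickle
c=cam("wrist"); pickle.dump(c,open("c6.pkl","wb")); print(T().round(4))
cv2.imwrite("pics/k.png",cv2.resize(c["img"][70:290,130:390],None,fx=3,fy=3,interpolation=cv2.INTER_CUBIC)[:600])
E
```

```text
[[-6.570e-02  1.000e-04  9.978e-01  5.145e-01]
 [-9.978e-01 -0.000e+00 -6.570e-02 -1.849e-01]
 [ 0.000e+00 -1.000e+00  1.000e-04  1.361e-01]
 [ 0.000e+00  0.000e+00  0.000e+00  1.000e+00]]
```

View pics/k.png

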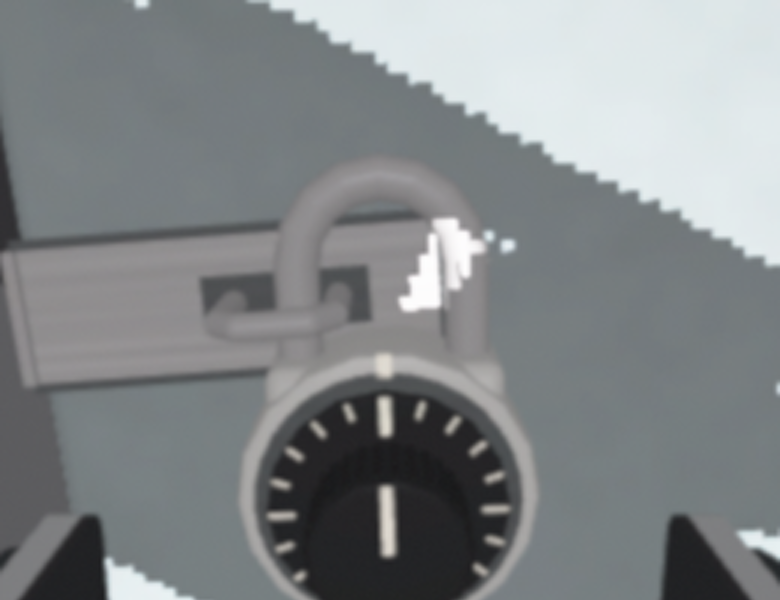

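The zero line (385,415) stands exactly at the index (384,365), and the lock is square to the tool. Lowering onto the case and gripping.

Emit:
send_rows:
  plan:
    - [[0, 0.1, 0], [0, 0, 0]]
    - [[0, 0.08, 0], [0, 0, 0]]
    - [[0, 0.04, 0], [0, 0, 0]]
    - [[0, 0, 0], [0, 0, 0]]

```text
time: 14.8
eef_pos: [0.5134, -0.1843, 0.1079]
tcp_rot: [-0.484, 0.517, -0.515, 0.483]
contact_force: [-0.0, 0.7, 0.2]
opening: 1.002
```

Emit:
send_rows:
  plan:
    - [[0, 0, 0], [0, 0, 0]]
    - [[0, 0, 0], [0, 0, 0]]
    - [[0, 0, 0], [0, 0, 0]]
    - [[0, 0, 0], [0, 0, 0]]
    - [[0, 0, 0], [0, 0, 0]]
    - [[0, 0, 0], [0, 0, 0]]
    - [[0, 0, 0], [0, 0, 0]]
    - [[0, 0, 0], [0, 0, 0]]
    - [[0, 0, 0], [0, 0, 0]]
    - [[0, 0, 0], [0, 0, 0]]
  gripper: 1
  grip_force: 80

```text
time: 15.8
eef_pos: [0.5152, -0.1853, 0.1109]
tcp_rot: [0.484, -0.515, 0.516, -0.484]
contact_force: [-0.5, -0.3, 6.7]
opening: 0.595
```

Emit:
send_rows:
  plan:
    - [[0.04, 0, 0], [0, 0, 0]]
    - [[0.04, 0, 0], [0, 0, 0]]
    - [[0.04, 0, 0], [0, 0, 0]]
    - [[0.04, 0, 0], [0, 0, 0]]
    - [[0.04, 0, 0], [0, 0, 0]]
    - [[0, 0, 0], [0, 0, 0]]

```text
time: 16.4
eef_pos: [0.5132, -0.2068, 0.1108]
tcp_rot: [-0.483, 0.517, -0.514, 0.485]
contact_force: [-2.2, 8.6, 9.2]
opening: 0.599
```

Emit:
send_rows:
  plan:
    - [[0.025, 0, 0], [0, 0, 0]]
    - [[0.025, 0, 0], [0, 0, 0]]
    - [[0, 0, 0], [0, 0, 0]]

```text
time: 16.7
eef_pos: [0.5128, -0.2123, 0.1108]
tcp_rot: [-0.483, 0.517, -0.514, 0.485]
contact_force: [-0.9, 8.9, 10.2]
opening: 0.599
```

Emit:
send_rows:
  plan:
    - [[0.025, 0, 0], [0, 0, 0]]
    - [[0.025, 0, 0], [0, 0, 0]]
    - [[0, 0, 0], [0, 0, 0]]

```text
time: 17.0
eef_pos: [0.5124, -0.2184, 0.1109]
tcp_rot: [-0.483, 0.517, -0.514, 0.485]
contact_force: [-1.0, 9.3, 10.1]
opening: 0.598
```

Emit:
send_rows:
  plan:
    - [[0.015, 0, 0], [0, 0, 0]]
    - [[0.015, 0, 0], [0, 0, 0]]
    - [[0, 0, 0], [0, 0, 0]]

```text
time: 17.3
eef_pos: [0.5123, -0.2191, 0.1108]
tcp_rot: [-0.481, 0.519, -0.512, 0.486]
contact_force: [-1.7, 18.0, 13.8]
opening: 0.597
```

The force jump at about 34 mm marks the end stop, so the shackle is fully open. Moving back about 37 mm to bring the gap to the staple.

Emit:
send_rows:
  plan:
    - [[-0.025, -0.008, -0.005], [0, 0, 0]]
    - [[-0.04, 0, -0.005], [0, 0, 0]]
    - [[-0.04, 0, -0.005], [0, 0, 0]]
    - [[-0.04, 0, -0.005], [0, 0, 0]]
    - [[-0.04, 0, 0], [0, 0, 0]]
    - [[-0.04, 0, 0], [0, 0, 0]]
    - [[-0.04, 0, 0], [0, 0, 0]]
    - [[-0.04, 0, 0], [0, 0, 0]]
    - [[-0.03, 0, 0], [0, 0, 0]]
    - [[0, 0, 0], [0, 0, 0]]
    - [[0, 0, 0], [0, 0, 0]]

```text
time: 18.4
eef_pos: [0.5123, -0.1834, 0.1109]
tcp_rot: [-0.484, 0.516, -0.515, 0.484]
contact_force: [-0.1, -1.3, 5.3]
opening: 0.599
```

```bash
python3 - <<'E'
from h import *
import pickle
c=cam("wrist"); pickle.dump(c,open("c7.pkl","wb")); print(T().round(4)); s=get_state(); print(s["contact_force"],s["wrist_torque"])
cv2.imwrite("pics/l.png",cv2.resize(c["img"][70:290,130:390],None,fx=3,fy=3,interpolation=cv2.INTER_CUBIC)[:600])
M=T(); g=M[:3,3]+M[:3,2]*-.015-M[:3,0]*.0315; print("gap",g,"want .4987 -.151")
E
```

```text
[[-6.340e-02  3.000e-04  9.980e-01  5.123e-01]
 [-9.980e-01  1.500e-03 -6.340e-02 -1.835e-01]
 [-1.500e-03 -1.000e+00  2.000e-04  1.109e-01]
 [ 0.000e+00  0.000e+00  0.000e+00  1.000e+00]]
[-0.56322683  0.83071763  5.46625498] [ 0.03454913 -0.11428552  0.01207195]
gap [ 0.49927657 -0.15107352  0.11094897] want .4987 -.151
```

View pics/l.png

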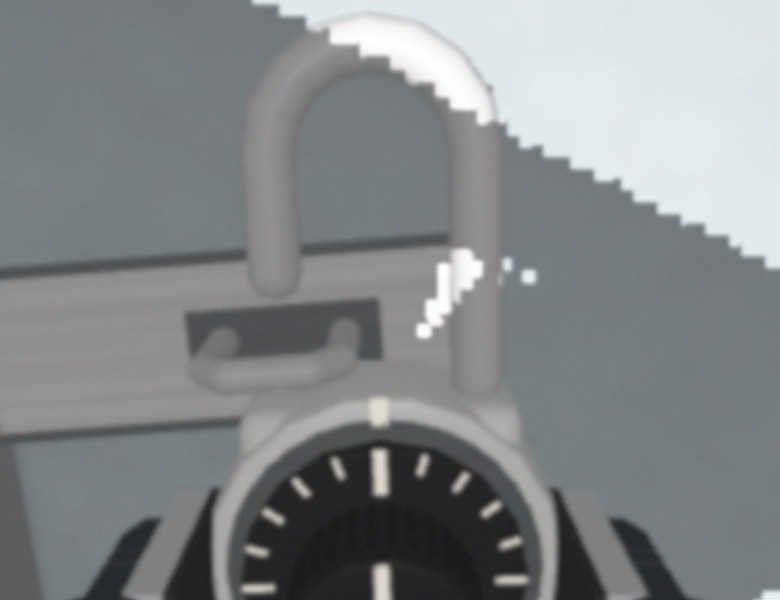

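The image shows the shackle open: the short leg's end is at (272,295) and the staple bar sits between it and the shoulder. A quick metric check before lifting.

```bash
python3 - <<'E'
from h import *
import pickle
c=pickle.load(open("c7.pkl","rb"))
q=lambda x,y,z: onz(c,130+x/3,70+y/3,z).round(4)
print("leg end",q(272,297,.102),"staple top",q(272,368,.113),"crown",q(370,40,.102),"index",q(380,412,.115))
E
```

```text
leg end [ 0.4984 -0.1435  0.102 ] staple top [ 0.4989 -0.1515  0.113 ] crown [ 0.5153 -0.1083  0.102 ] index [ 0.5136 -0.1583  0.115 ]
```

The gap is centred on the staple to within 1 mm. Lifting straight up by 10 cm.

Emit:
send_rows:
  plan:
    - [[0, -0.04, 0], [0, 0, 0]]
    - [[0, -0.05, 0], [0, 0, 0]]
    - [[0, -0.06, 0], [0, 0, 0]]
    - [[0, -0.08, 0], [0, 0, 0]]
    - [[0, -0.12, 0], [0, 0, 0]]
    - [[0, -0.15, 0], [0, 0, 0]]
    - [[0, -0.15, 0], [0, 0, 0]]
    - [[0, -0.12, 0], [0, 0, 0]]
    - [[0, -0.08, 0], [0, 0, 0]]
    - [[0, -0.03, 0], [0, 0, 0]]
    - [[0, 0, 0], [0, 0, 0]]
    - [[0, 0, 0], [0, 0, 0]]

```text
time: 19.65
eef_pos: [0.5116, -0.1838, 0.2153]
tcp_rot: [-0.484, 0.516, -0.515, 0.484]
contact_force: [-0.0, 0.9, -3.4]
opening: 0.601
```

```bash
python3 - <<'E'
from h import *
import pickle
s=get_state(); print(s["eef_pos"],s["contact_force"],s["opening"]*85,s["time"],abs(s["dq"]).max())
c=cam("wrist"); d=cam("scene"); pickle.dump((c,d),open("c8.pkl","wb"))
a=cv2.resize(c["img"],(512,384)); b=cv2.resize(d["img"][120:270,130:380],None,fx=2,fy=2)
o=np.zeros((684,512,3),np.uint8); o[:384]=a; o[384:684,:500]=b
cv2.imwrite("pics/m.png",o[:,:][90:684])
E
```

```text
[ 0.51158443 -0.18383061  0.21533603] [-0.02973163  0.88761444 -3.35500672] 51.06409333547733 19.65 0.0074487929135136155
```

View pics/m.png

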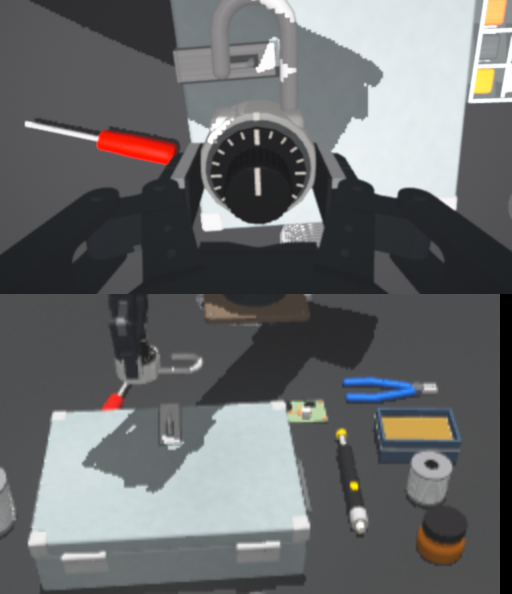

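The lock is off the staple, held level with its shackle open, about 104 mm above the lid. The reel stands between the tin and the jar, and the other things look to be in place. Handing in.

```bash
python3 -c "
from plant import sign_off; print(sign_off())"
```

```text
the job is handed in; nothing more can be done
None
```

The job is done and handed in at about 20 s of the 67 s allowed; `sign_off` gives no verdict.

- **Reel:** I took the middle-sized reel off the lid. It now stands on the bench between the tin and the jar. The last pictures showed it upright and free, within a few millimetres of the midpoint.
- **Dial:** I turned it four clicks clockwise, and a close view showed the zero line exactly at the index line.
- **Shackle:** I pulled the case until it reached the end stop, after about 34 mm. Backing up put the gap within about 1 mm of the staple, and the lock then lifted straight off.
- **Final state:** The lock hangs level, dial up, with the shackle open. It is about 104 mm above the lid and about 35 mm from the staple seen from above. The measured load is about 3.4 N, consistent with the lock's weight.

**Checks that disagreed:**
- An early wrist-camera reading of the knob and staple was about 10 mm off along x, because I picked the wrong pixels. A closer view corrected it.
- The automatic search for the reel's hole after placing found nothing, so I checked that position from the picture instead.
- The reel's top measured 4 to 7 mm lower than the stated height.

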